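# Take down the carry caddy and fetch a hex nipple

## Robot

A 6-joint arm with a two-finger parallel gripper is mounted at the origin on the work surface. World frame = base frame: x ahead of the robot, y to its left, z up, the work surface at z = 0. Lengths are in m, angles in degrees, forces in N, time in s.
With the tool pointing down it reaches from about 0.3 to 0.75 m from the base axis. Payload 8.5 kg.
Tool frame: the origin (TCP) lies on the centre line of the jaws, within the pads' length; the fingertips stand 19 mm ahead of it and the grasp point (between the pads) is the TCP (env.tcp_to_tips is the z of the fingertips in the tool frame, in m); z points along the fingers, y is the line along which they close (so a half turn about z gives the same grasp; the last joint's range is limited). The gripper opens to 85 mm and grips with 20 to 120 N. Pads are 22 mm wide; open, the fingers measure 114 mm over their backs; the gripper's body (76 mm by 85 mm) begins 54 mm behind the grasp point. The pads swing forward as they close: fully open they stand 13 mm farther back than shut.
Start: joints at [58.997, 21.807, 74.336, -0, 83.858, -12.336], TCP at [0.176, 0.521, 0.25] pointing down, gripper open.
Joint ranges: [-178.18, 178.18], [-50.72, 133.34], [12.68, 142.11], [-81.47, 261.47], [9.98, 163.14], [-165.26, 165.26]. Speed limits (degrees/s): [136.94, 136.94, 180, 180, 180, 180].

## Interface

Orientations are given as a 3x3 rotation matrix whose columns are the frame's x, y, z axes.
In Python, from rig import env gives the robot as it stands.
- The arm moves only by the tool servo_tool, never from a script. Its argument "steps" is a list of rows, each an object of numbers: "tx", "ty", "tz": the shift along the world's x, y, z in cm; "yaw": the turn about the world's z in degrees; "claw": the finger opening in cm, from 0 to 8.54. In form: [{"tx": .., "ty": .., "tz": .., "yaw": .., "claw": ..}, ...]. A call has 1 to 20 rows; each row shifts and turns the commanded pose from where the row before left it; what a row does not reach is not made up. A row lasts 1/10 s, in which the tool goes at most 50 mm and 8.59 degrees, less where a joint would pass 70% of its speed; a pose out of reach is approached as far as the arm can. A call with a gripper value outside its range is refused whole. The fingers move at their own pace and stop on an object; "newtons" is the grip in N (left out, the last holds). Time passes only in rows, so rows that do not move let the fingers close. It gives the time, the measured TCP pose, the force, the opening and the grip force at its end, in the units of the state.
- env.observe(): the state, without advancing time (a new reading comes with each control period).
- env.get_image(name): name is "side" or "top"; returns (picture, depth): 400x640x3 uint8, red, green, blue; 400x640 float32, m along the optical axis (not along the pixel's ray), 0 where there is no reading.
- env.camera_model(name): a dict with "fovy" (degrees; the focal length in pixels is half the picture's height over the tangent of half this angle, whatever the lens; pixels are square), "cx", "cy" (the principal point, pixels), "T" (4x4, takes a point from camera to world coordinates). Camera axes: x right, y down, z forward; pixel columns grow to the right and rows downward; lengths in m; the calibration is good to about 2 mm. A picture is of the moment at which its call begins. camera_model takes no time and is no camera call.
- env.close_job(): hands the job in; it is judged then, once.
The state is a dict: "time_s": time; "q": joint angles; "qvel": joint speeds; "joint_efforts": joint torques, N m; "position": TCP position; "tool_rot": TCP orientation; "ft_force": force on the tool from outside, world axes, zero at the start; "wrist_torque": the same for the moment, N m; "grip_width": finger opening in m; "gripper_force": force on a finger pad.
Only numpy, scipy, OpenCV 4.12 (cv2) and the standard library are available. Lean on these libraries where they do the work, as an engineer would, in place of code of your own. Each camera call takes 0.05 s, during which the arm holds its last target. There are 200 camera calls.

## Task

Take the steel carry caddy off the double hook, lifting its handle clear over the upturned tips, and set it down upright on the black rubber mat, without dropping it. Out of the row of clear-lidded bins open only the one with the hex nipple (the straight brass fitting with a six-sided collar in the middle) and put the nipple in the caddy. Leave the other bins shut and the rest of the things on the bench where they are.

Things in the scene. Friction and masses are not known exactly. Their poses are not given: they have to be found in the camera images.
- caddy: open carry caddy of bare sheet steel, 126 x 124 x 42 mm high (x, y, z), walls and floor 3 mm, 0.3 kg, hanging on the double hook. Origin: centre of its underside; z up. A fixed round handle bar, 12 mm thick, runs along y over its middle between end plates at y = -62 and 62 mm, axis 114 mm above the underside; the inside is open on both sides of it. The prongs pass between bar and rim
- caddy_handle (a point): middle of the caddy's handle bar, on its axis, 114 mm above the underside
- hook: deep double hook of 8 mm steel rod on a grey perforated rail 310 mm wide (top edge 215 mm above the bench, on two posts). Origin: on the rail's face, midway between the prongs, 175 mm above the bench; -x points out of the rail, y along it. The prongs, at y = -38 and 38 mm, run outward, dip to a trough 80 mm out, then turn up to tips 103 mm out, ending 40 mm above the origin
- hook_seat (a point): where the axis of a hanging 12 mm handle bar rests: in the trough, midway between the prongs, 80 mm out of the rail, 10 mm above the hook's origin
- hook_tips (a point): midway between the tops of the two upturned tips, 103 mm out of the rail and 30 mm above point hook_seat: a bar comes free once its axis is more than 36 mm above hook_seat; above 58 mm the caddy's rim would catch on the prongs from below as it is drawn out
- mat: black ribbed rubber mat fixed on the bench, 200 x 220 mm (x, y), 4 mm thick. Origin: centre of its underside
- bin_nipple: the bin that holds the hex nipple, one of four alike small-parts bins in a row in an aluminium tray: black plastic, 125 x 96 x 58 mm high (x, y, z), walls and floor 3 mm, centres 101 mm apart along y. Origin: centre of its underside, 3 mm above the bench; its lid opens from the -x side, hinge along its +x top edge. 90 mm wide inside. Which place in the row it has differs each time
- bin_elbow: bin like the others, holding a brass elbow; it stays shut. Origin and size as for the first
- bin_tee: bin like the others, holding a brass tee; it stays shut. Origin and size as for the first
- bin_cap: bin like the others, holding two brass caps; it stays shut. Origin and size as for the first
- lid_nipple (a joint): angle of the clear hinged lid of the bin with the nipple: 0 shut, grows as it opens upward and back, 1.57 upright, stop at 1.95. A stiff hinge: the lid stays where it is left; about 1 N at the tab moves it. Lid: 4 mm clear plastic with a grey edge
- lid_nipple_tab (a point): middle of that lid's black pull tab: a bar 20 mm wide (y) and 9 mm thick that stands out 32 mm ahead (-x) of the lid's front edge; this point is 17 mm ahead of the edge and 142 mm from the hinge. The tab's sides can be pinched along y from above
- lid_nipple_hinge (a point): middle of that lid's hinge axis (along the bin's y), 59 mm above the bin's underside, at its +x edge
- lid_elbow (a joint): angle of the lid of the bin with the elbow: 0 shut; must stay shut
- lid_tee (a joint): angle of the lid of the bin with the tee: 0 shut; must stay shut
- lid_cap (a joint): angle of the lid of the bin with the caps: 0 shut; must stay shut
- nipple: brass hex nipple: a straight fitting 46 mm long with a six-sided collar in its middle, 24 mm across flats (28 mm across corners) and 16 mm long, and a 20 mm round threaded stub at each end; 80 g. Lies on a flat in its bin, seen through the lid, its length within 12 degrees of the bin's x. Origin: its centre, x along its length, 12 mm above the bin's inner floor
- spray_can: white spray can, 52 mm across, 152 mm tall, standing; a bystander
- tape_measure: black tape measure, 62 x 34 x 62 mm, standing; a bystander
- screwdriver: black-handled screwdriver, lying; a bystander
- wrench: steel spanner, lying; a bystander
- tape_roll: roll of black tape, 64 mm across, 18 mm high, lying flat; a bystander
- torch: aluminium pocket torch, 40 mm across, 132 mm tall, standing on its tail; a bystander
Not all that is in view belongs to the job. What is shaped like the bin_elbow but purple is not meant.

How it is judged:
By the outcome, as a careful person would: the job done as asked, in the order asked, and still so for the second after the job is handed in, with the robot touching nothing.
It also fails if it takes over 72 s, if anything falls off the work surface, if the arm or the gripper's body presses on something with over 40 N, if the wrist force passes 120 N, or if a joint passes its speed limit or range.

## Working session

There is one attempt and no reset: what is moved stays moved. The work goes in short steps, Python scripts to look and compute and a tool call to move; the robot and the scene stay as the last step left them, time stands still between calls to the robot, and variables do not carry over. Pictures are saved under pics/ and viewed, at most 10 in all, crops included, and the job is handed in when it is done.

Besides the shell and the picture viewer there is one more tool, called as name([rows], argument=value, ...), one row to a line, values as JSON. servo_tool: Moves the arm, as the interface text tells. Its arguments: {"type":"object","properties":{"steps":{"type":"array"},"newtons":{"type":"number"}},"required":["steps"]}

```bash
mkdir -p pics; cat > h.py <<'E'
import numpy as np, cv2
from rig import env
def cam(n):
    m=env.camera_model(n); f=200/np.tan(np.radians(m['fovy']/2)); return m,f,np.array(m['T'])
def grab(n,save=None):
    p,d=env.get_image(n); np.savez(f'{n}.npz',p=p,d=d)
    if save: cv2.imwrite(save,p[:,:,::-1])
    return p,d
def cloud(n,d):
    m,f,T=cam(n); v,u=np.mgrid[0:400,0:640]
    P=np.stack([(u-m['cx'])/f*d,(v-m['cy'])/f*d,d],-1)
    W=P@T[:3,:3].T+T[:3,3]; W[d==0]=np.nan; return W
def ray(n,u,v,z):
    m,f,T=cam(n); r=T[:3,:3]@np.array([(u-m['cx'])/f,(v-m['cy'])/f,1]); o=T[:3,3]
    return o+r*(z-o[2])/r[2]
def proj(n,p):
    m,f,T=cam(n); c=T[:3,:3].T@(np.array(p)-T[:3,3]); return c[0]/c[2]*f+m['cx'],c[1]/c[2]*f+m['cy']
E
python3 - <<'E'
from h import *
for n in('top','side'):
    p,d=grab(n,f'pics/{n}1.png'); m=env.camera_model(n); print(m['fovy'],m['cx'],m['cy'],np.round(m['T'],3).tolist())
s=env.observe();print(np.round(s['tool_rot'],3).tolist(),s['grip_width'])
E
```

```text
45.38825309502339 329.2902525104784 199.79212514836613 [[0.029, -0.994, 0.103, 0.336], [-1.0, -0.03, -0.01, -0.076], [0.013, -0.103, -0.995, 1.563], [0.0, 0.0, 0.0, 1.0]]
47.111411170989605 320.4281201519059 206.6712803374076 [[-0.999, -0.003, 0.033, 0.432], [-0.03, 0.517, -0.856, 1.359], [-0.015, -0.856, -0.517, 1.022], [0.0, 0.0, 0.0, 1.0]]
[[-0.947, 0.32, -0.001], [0.32, 0.947, -0.001], [0.0, -0.001, -1.0]] 0.08547074342022126
```

View pics/top1.png

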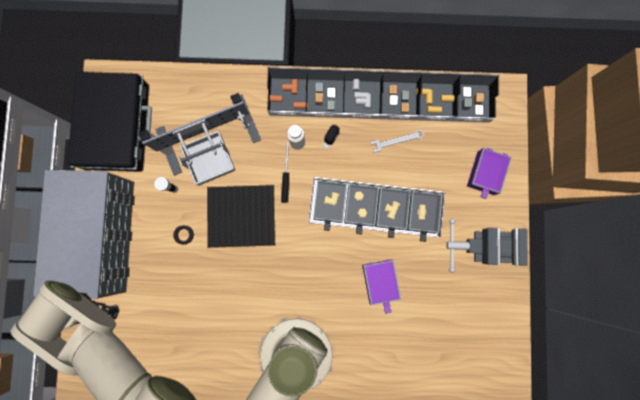

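View pics/side1.png

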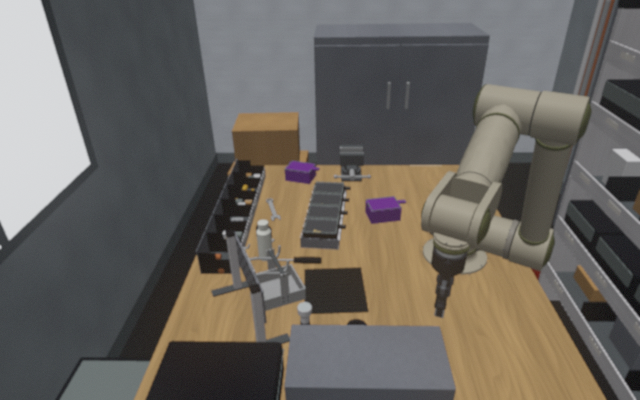

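The top view shows the caddy hanging at about (208,157) on the rail, which runs (145,138)-(245,103). The mat is at (241,215). The bins are at (331,200), (361,204), (393,208) and (424,212). They look like elbow, two caps, tee and straight nipple, so the nipple would be at (424,212). The purple lookalikes are at (381,282) and (490,170). I'll check with one crop.

```bash
python3 - <<'E'
from h import *
z=np.load('top.npz');p=z['p'];d=z['d']
a=cv2.resize(p[170:246,300:450],None,fx=5,fy=5,interpolation=cv2.INTER_CUBIC)[:,:,::-1]
b=cv2.resize(p[85:195,135:285],None,fx=5,fy=5,interpolation=cv2.INTER_CUBIC)[:,:,::-1]
cv2.imwrite('pics/bins.png',a);cv2.imwrite('pics/cad.png',b)
W=cloud('top',d)
# mat
g=p.astype(int);mk=(g.max(-1)<50)&(abs(W[...,2]-.004)<.015)
mk=mk.astype(np.uint8);n,l,st,c=cv2.connectedComponentsWithStats(mk)
for i in range(1,n):
    if st[i,4]>300: print('dark',c[i],st[i]); 
i=l[215,241]; pts=np.argwhere(l==i); xy=np.array([ray('top',u,v,.004)[:2] for v,u in pts]).astype(np.float32)
print('mat',cv2.minAreaRect(xy*1000))
# brass parts
hsv=cv2.cvtColor(p,cv2.COLOR_RGB2HSV); br=((hsv[...,0]>12)&(hsv[...,0]<32)&(hsv[...,1]>90)&(hsv[...,2]>120)).astype(np.uint8)
br[:185]=0;br[235:]=0;br[:,:315]=0;br[:,440:]=0
n,l,st,c=cv2.connectedComponentsWithStats(br)
for i in range(1,n):
    if st[i,4]>15:
        pts=np.argwhere(l==i); xy=np.array([ray('top',u,v,.022)[:2] for v,u in pts]).astype(np.float32)
        print('brass',c[i],st[i,4],cv2.minAreaRect(xy*1000))
# tray outline / bar of caddy by height
for nm in('top','side'):
    z=np.load(nm+'.npz');d=z['d'];W=cloud(nm,d)
    for lo,hi in((.16,.23),(.05,.09)):
        m=(W[...,2]>lo)&(W[...,2]<hi)&(W[...,0]>.3)&(W[...,0]<.85)&(W[...,1]>-.4)&(W[...,1]<.45)
        n,l,st,c=cv2.connectedComponentsWithStats(m.astype(np.uint8))
        for i in range(1,n):
            if st[i,4]>25:
                P=W[l==i];r=cv2.minAreaRect((P[:,:2]*1000).astype(np.float32));print(nm,lo,c[i].round(),st[i,4],np.round(P.mean(0),3),np.round(r[0]),np.round(r[1]),round(r[2],1))
E
```

```text
dark [238.78293467 216.78043556] [ 209  187   64   59 2801]
mat ((437.0538330078125, 196.36346435546875), (188.3527069091797, 204.628662109375), 3.128753900527954)
brass [424.19834711 186.27272727] 121 ((546.7420654296875, -380.40643310546875), (13.136378288269043, 133.87454223632812), 1.7462849617004395)Traceback (most recent call last):
  File "<stdin>", line 20, in <module>
  File "h.py", line 14, in ray
    m,f,T=cam(n); r=T[:3,:3]@np.array([(u-m['cx'])/f,(v-m['cy'])/f,1]); o=T[:3,3]
          ~~~^^^
  File "h.py", line 4, in cam
    m=env.camera_model(n); f=200/np.tan(np.radians(m['fovy']/2)); return m,f,np.array(m['T'])
ValueError: time passes only in moves, steps and waits
```

View pics/bins.png

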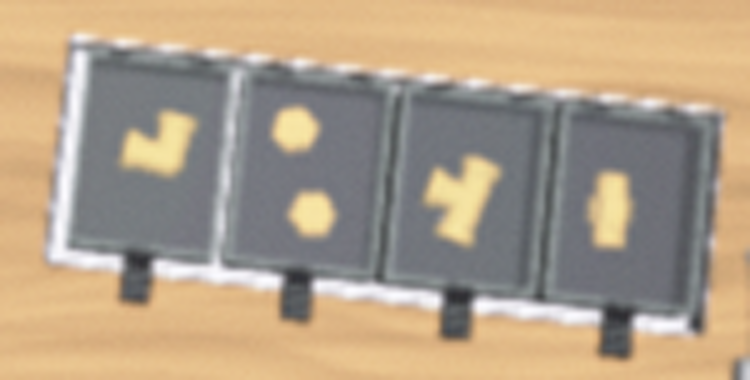

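View pics/cad.png

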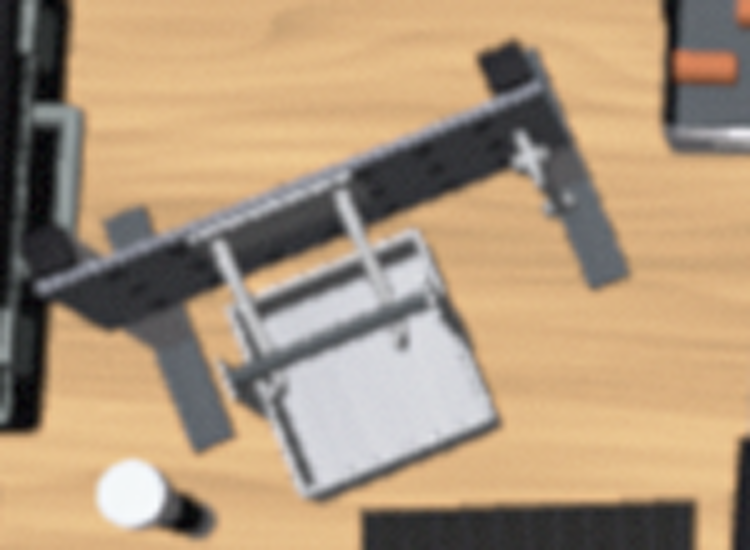

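The crops show elbow (158,143), two caps (295,130)/(312,213), tee (463,200) and, with its hex collar in the middle, the straight nipple at (609,210), which is image (421.4,211.6). So the nipple is in the rightmost bin, with its tab at crop (615,333). The handle bar runs from crop (232,377) to (437,292).

```bash
python3 - <<'E'
s=open('h.py').read().replace("def cam(n)","import functools\n@functools.lru_cache\ndef cam(n)")
open('h.py','w').write(s)
E
python3 - <<'E'
from h import *
z=np.load('top.npz');p=z['p'];d=z['d']; W=cloud('top',d)
A=ray('top',232/5-.4+135,377/5-.4+85,.185);B=ray('top',437/5-.4+135,292/5-.4+85,.185)
print('bar',A,B,(A+B)/2,np.linalg.norm(A-B),np.degrees(np.arctan2(*(A-B)[:2][::1])))
T=lambda x,y,zz:ray('top',x/5-.4+300,y/5-.4+170,zz)
for q in[(136,280),(296,297),(456,315),(615,333)]: print('tab',T(*q,.064))
print('nip',T(609,210,.026),'ends',T(611,172,.024),T(609,248,.024))
print('lid corners',[T(*q,.064) for q in[(560,105),(712,120),(545,300),(695,318)]])
g=p.astype(int);mk=((g.max(-1)<60)).astype(np.uint8);mk[:,:205]=0;mk[:,280:]=0;mk[:180]=0;mk[250:]=0
n,l,st,c=cv2.connectedComponentsWithStats(mk);i=l[215,241];pts=np.argwhere(l==i)
print('mat',cv2.minAreaRect(np.array([ray('top',u,v,.004)[:2]*1000 for v,u in pts]).astype(np.float32)))
for nm in('top','side'):
    z=np.load(nm+'.npz');d=z['d'];W=cloud(nm,d)
    for lo,hi in((.10,.25),(.05,.09)):
        m=(W[...,2]>lo)&(W[...,2]<hi)&(W[...,0]>.3)&(W[...,0]<.85)&(W[...,1]>-.4)&(W[...,1]<.45)
        n,l,st,c=cv2.connectedComponentsWithStats(m.astype(np.uint8))
        for i in range(1,n):
            if st[i,4]>25:
                P=W[l==i];r=cv2.minAreaRect((P[:,:2]*1000).astype(np.float32));print(nm,lo,c[i].round(),st[i,4],np.round(P.mean(0),3),np.round(P[:,2].max(),3),np.round(r[0]),np.round(r[1]),round(r[2],1))
E
```

```text
bar [0.58259626 0.34519586 0.185     ] [0.63665518 0.22888418 0.185     ] [0.60962572 0.28704002 0.185     ] 0.12826056564338756 -24.927892992611696
tab [ 0.41028925 -0.08523206  0.064     ]
tab [ 0.40259089 -0.18577227  0.064     ]
tab [ 0.39426517 -0.28634451  0.064     ]
tab [ 0.38592002 -0.38630232  0.064     ]
nip [ 0.46634961 -0.38959324  0.026     ] ends [ 0.49125384 -0.39107983  0.024     ] [ 0.4419045  -0.39022009  0.024     ]
lid corners [array([ 0.52884393, -0.35018102,  0.064     ]), array([ 0.5222039 , -0.44666108,  0.064     ]), array([ 0.40529429, -0.34211098,  0.064     ]), array([ 0.39677511, -0.43652235,  0.064     ])]
mat ((437.190185546875, 196.5597381591797), (189.93846130371094, 210.9434356689453), 3.5535666942596436)
top 0.1 [198. 133.] 2430 [0.666 0.303 0.17 ] 0.233 [635. 284.] [177. 310.] 24.7
top 0.1 [295. 134.] 233 [0.684 0.019 0.135] 0.158 [686.  19.] [43. 51.] 23.1
top 0.1 [162. 183.] 160 [0.519 0.415 0.13 ] 0.141 [520. 416.] [39. 38.] 83.9
top 0.05 [268.  99.] 32 [0.814 0.117 0.061] 0.085 [814. 117.] [ 4. 69.] 88.7
top 0.05 [344. 101.] 29 [ 0.812 -0.128 
[... 1573 characters left out ...]
5 [235. 221.] 60 [ 0.821 -0.126  0.061] 0.089 [ 814. -125.] [14. 71.] 87.3
side 0.05 [223. 238.] 32 [ 0.844 -0.004  0.066] 0.088 [842.  -2.] [13. 18.] 69.9
side 0.05 [265. 244.] 135 [0.684 0.04  0.07 ] 0.09 [683.  35.] [53. 35.] 18.2
side 0.05 [220. 259.] 79 [0.828 0.119 0.061] 0.09 [823. 118.] [54. 15.] 6.1
side 0.05 [235. 273.] 86 [0.758 0.2   0.069] 0.089 [764. 197.] [21. 37.] 70.4
side 0.05 [292. 282.] 148 [0.567 0.252 0.077] 0.09 [571. 255.] [31. 96.] 22.8
side 0.05 [271. 286.] 370 [0.634 0.269 0.076] 0.09 [629. 275.] [66. 87.] 20.2
side 0.05 [285. 302.] 190 [0.58  0.346 0.081] 0.09 [579. 346.] [126.  10.] 26.3
side 0.05 [305. 322.] 34 [0.516 0.427 0.083] 0.09 [519. 427.] [15. 27.] 84.3
```

servo_tool([
  {"tx":1,"ty":-0.5,"tz":0.5,"yaw":-1,"claw":5},
  {"tx":2.5,"ty":-1.3,"tz":0.5,"yaw":-2.6},
  {"tx":2.5,"ty":-1.3,"tz":0.5,"yaw":-2.6},
  {"tx":2.5,"ty":-1.3,"tz":0.5,"yaw":-2.7},
  {"tx":2.5,"ty":-1.4,"yaw":-2.7},
  {"tx":2.5,"ty":-1.4,"yaw":-2.7},
  {"tx":2.5,"ty":-1.4,"yaw":-2.7},
  {"tx":2.5,"ty":-1.4,"yaw":-2.7},
  {"tx":2.5,"ty":-1.4,"yaw":-2.7},
  {"tx":2.5,"ty":-1.4,"yaw":-2.7},
  {"tx":2.5,"ty":-1.4,"yaw":-2.7},
  {"tx":2.5,"ty":-1.4,"yaw":-2.7},
  {"tx":2.5,"ty":-1.4,"yaw":-2.7},
  {"tx":2.5,"ty":-1.4,"yaw":-2.7},
  {"tx":2.5,"ty":-1.4,"yaw":-2.7},
  {"tx":2.5,"ty":-1.4,"yaw":-2.7},
  {"tx":2.5,"ty":-1.4,"yaw":-2.7},
  {"tx":2.4,"ty":-1.2,"yaw":-2.8},
  {},
  {},
])

```text
invalid input at $.steps[1]: expected keys tx, ty, tz, yaw, claw
```

servo_tool([
  {"tx":1,"ty":-0.5,"tz":0.5,"yaw":-1,"claw":5},
  {"tx":2.5,"ty":-1.3,"tz":0.5,"yaw":-2.6,"claw":5},
  {"tx":2.5,"ty":-1.3,"tz":0.5,"yaw":-2.6,"claw":5},
  {"tx":2.5,"ty":-1.3,"tz":0.5,"yaw":-2.7,"claw":5},
  {"tx":2.5,"ty":-1.4,"tz":0,"yaw":-2.7,"claw":5},
  {"tx":2.5,"ty":-1.4,"tz":0,"yaw":-2.7,"claw":5},
  {"tx":2.5,"ty":-1.4,"tz":0,"yaw":-2.7,"claw":5},
  {"tx":2.5,"ty":-1.4,"tz":0,"yaw":-2.7,"claw":5},
  {"tx":2.5,"ty":-1.4,"tz":0,"yaw":-2.7,"claw":5},
  {"tx":2.5,"ty":-1.4,"tz":0,"yaw":-2.7,"claw":5},
  {"tx":2.5,"ty":-1.4,"tz":0,"yaw":-2.7,"claw":5},
  {"tx":2.5,"ty":-1.4,"tz":0,"yaw":-2.7,"claw":5},
  {"tx":2.5,"ty":-1.4,"tz":0,"yaw":-2.7,"claw":5},
  {"tx":2.5,"ty":-1.4,"tz":0,"yaw":-2.7,"claw":5},
  {"tx":2.5,"ty":-1.4,"tz":0,"yaw":-2.7,"claw":5},
  {"tx":2.5,"ty":-1.4,"tz":0,"yaw":-2.7,"claw":5},
  {"tx":2.5,"ty":-1.4,"tz":0,"yaw":-2.7,"claw":5},
  {"tx":2.4,"ty":-0.6,"tz":0,"yaw":-2.6,"claw":5},
  {"tx":0,"ty":0,"tz":0,"yaw":0,"claw":5},
  {"tx":0,"ty":0,"tz":0,"yaw":0,"claw":5},
])

```text
time_s: 2.1
position: [0.6102, 0.2884, 0.27]
tool_rot: [[-0.418, 0.909, -0.001], [0.909, 0.418, -0.0], [0.0, -0.001, -1.0]]
ft_force: [0.1, 0.4, 0.8]
grip_width: 0.05
gripper_force: 0.0
```

```bash
python3 - <<'E'
from h import *
p,d=grab('side')
s=env.observe();print(np.round(s['position'],4),np.round(s['tool_rot'],3).tolist(),s['ft_force'])
a=cv2.resize(p[200:350,200:350],None,fx=4,fy=4,interpolation=cv2.INTER_CUBIC)
c=s['position']
cv2.imwrite('pics/s2.png',a[:,:,::-1])
# bar line in side view projected
for t in(-.062,0,.062):
    q=np.array([.6096,.287,.185])+t*np.array([-.422,.906,0]);u,v=proj('side',q);print('exp bar',(u-200)*4,(v-200)*4)
u,v=proj('side',[c[0],c[1],c[2]+.019-.038]);print('tips exp',(u-200)*4,(v-200)*4)
E
```

```text
[0.6097 0.2889 0.2704] [[-0.419, 0.908, -0.0], [0.908, 0.419, -0.0], [0.0, -0.0, -1.0]] [ 0.22437328 -0.44722391 -0.99785576]
exp bar 275.714263398557 200.95355182342064
exp bar 301.4034195990655 246.64421310231705
exp bar 329.0172165424283 295.7580350167341
tips exp 294.94275466382123 174.9601860469436
```

View pics/s2.png

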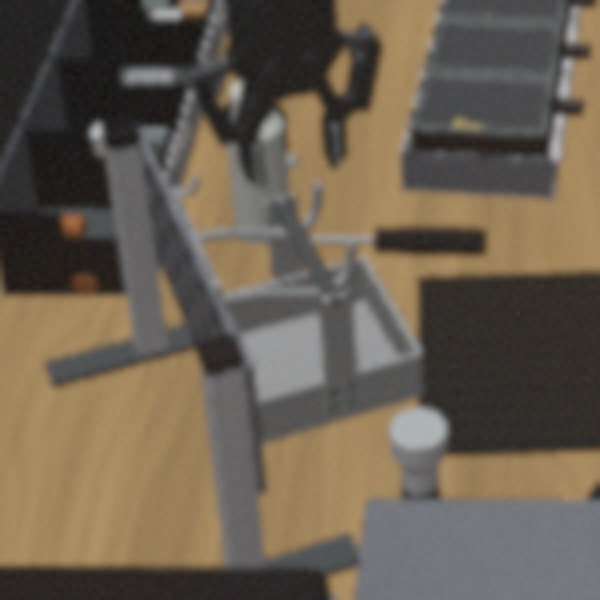

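The side crop shows the caddy bar from (283,200) to (335,295), about 2-3 mm nearer than expected. The open fingers straddle it and are centred between the prongs. I'll descend and grip.

servo_tool([
  {"tx":-0.2,"ty":-0.2,"tz":-0.5,"yaw":0,"claw":5},
  {"tx":0,"ty":0,"tz":-1.5,"yaw":0,"claw":5},
  {"tx":0,"ty":0,"tz":-1.5,"yaw":0,"claw":5},
  {"tx":0,"ty":0,"tz":-1.5,"yaw":0,"claw":5},
  {"tx":0,"ty":0,"tz":-1.5,"yaw":0,"claw":5},
  {"tx":0,"ty":0,"tz":-1.2,"yaw":0,"claw":5},
  {"tx":0,"ty":0,"tz":-0.6,"yaw":0,"claw":5},
  {"tx":0,"ty":0,"tz":0,"yaw":0,"claw":5},
  {"tx":0,"ty":0,"tz":0,"yaw":0,"claw":2},
  {"tx":0,"ty":0,"tz":0,"yaw":0,"claw":1.4},
  {"tx":0,"ty":0,"tz":0,"yaw":0,"claw":0.4},
  {"tx":0,"ty":0,"tz":0,"yaw":0,"claw":0},
  {"tx":0,"ty":0,"tz":0,"yaw":0,"claw":0},
  {"tx":0,"ty":0,"tz":0,"yaw":0,"claw":0},
], newtons=70)

```text
time_s: 3.55
position: [0.6085, 0.2872, 0.1881]
tool_rot: [[-0.418, 0.908, 0.002], [0.908, 0.418, 0.001], [-0.0, 0.002, -1.0]]
ft_force: [3.8, 1.1, 5.6]
grip_width: 0.0096
gripper_force: 68.5
```

servo_tool([
  {"tx":0,"ty":0,"tz":0.3,"yaw":0,"claw":0},
  {"tx":0,"ty":0,"tz":0.6,"yaw":0,"claw":0},
  {"tx":0,"ty":0,"tz":0.7,"yaw":0,"claw":0},
  {"tx":0,"ty":0,"tz":0.7,"yaw":0,"claw":0},
  {"tx":0,"ty":0,"tz":0.7,"yaw":0,"claw":0},
  {"tx":0,"ty":0,"tz":0.7,"yaw":0,"claw":0},
  {"tx":0,"ty":0,"tz":0.7,"yaw":0,"claw":0},
  {"tx":0,"ty":0,"tz":0.3,"yaw":0,"claw":0},
  {"tx":0,"ty":0,"tz":0,"yaw":0,"claw":0},
  {"tx":0,"ty":0,"tz":0,"yaw":0,"claw":0},
], newtons=90)

```text
time_s: 4.55
position: [0.6079, 0.287, 0.234]
tool_rot: [[-0.418, 0.908, -0.001], [0.908, 0.418, -0.0], [0.0, -0.001, -1.0]]
ft_force: [0.8, -0.0, -3.0]
grip_width: 0.0092
gripper_force: 87.8
```

```bash
python3 - <<'E'
from h import *
p,d=grab('side')
a=cv2.resize(p[190:340,200:350],None,fx=4,fy=4,interpolation=cv2.INTER_CUBIC)
cv2.imwrite('pics/s3.png',a[:,:,::-1])
s=env.observe();print(s['ft_force'],s['wrist_torque'],s['grip_width'])
E
```

```text
[-0.39879255 -0.89909486 -4.13791035] [-0.02326736  0.0262296  -0.03445134] 0.008956998292523962
```

View pics/s3.png

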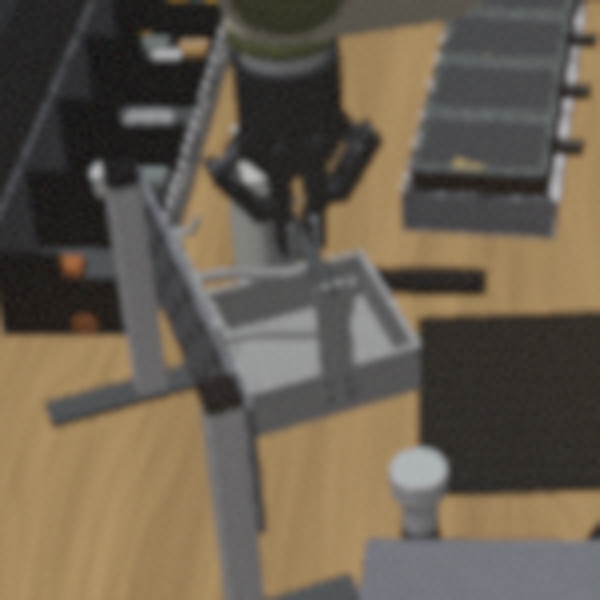

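The crop shows the caddy hanging from the closed fingers and level, with the bar near (320,265) above the prong tips. It is about 46 mm up, inside the window, so I'll draw it out.

servo_tool([
  {"tx":-0.4,"ty":-0.2,"tz":0,"yaw":0,"claw":0},
  {"tx":-0.8,"ty":-0.4,"tz":0,"yaw":0,"claw":0},
  {"tx":-1.1,"ty":-0.5,"tz":0,"yaw":0,"claw":0},
  {"tx":-1.1,"ty":-0.5,"tz":0,"yaw":0,"claw":0},
  {"tx":-1.1,"ty":-0.5,"tz":0,"yaw":0,"claw":0},
  {"tx":-1.1,"ty":-0.5,"tz":0,"yaw":0,"claw":0},
  {"tx":-1.1,"ty":-0.5,"tz":0,"yaw":0,"claw":0},
  {"tx":-1.1,"ty":-0.5,"tz":0,"yaw":0,"claw":0},
  {"tx":-1.1,"ty":-0.5,"tz":0,"yaw":0,"claw":0},
  {"tx":-1.1,"ty":-0.5,"tz":0,"yaw":0,"claw":0},
  {"tx":-1.1,"ty":-0.5,"tz":0,"yaw":0,"claw":0},
  {"tx":-1.1,"ty":-0.5,"tz":0,"yaw":0,"claw":0},
  {"tx":-0.9,"ty":-0.4,"tz":0,"yaw":0,"claw":0},
  {"tx":-0.4,"ty":-0.2,"tz":0,"yaw":0,"claw":0},
  {"tx":0,"ty":0,"tz":0,"yaw":0,"claw":0},
])

```text
time_s: 6.1
position: [0.4727, 0.2249, 0.2345]
tool_rot: [[-0.418, 0.908, 0.0], [0.908, 0.418, 0.0], [-0.0, 0.0, -1.0]]
ft_force: [-0.6, -0.4, -3.4]
grip_width: 0.0089
gripper_force: 87.9
```

servo_tool([
  {"tx":-0.3,"ty":-0.2,"tz":0,"yaw":-1.5,"claw":0},
  {"tx":-0.4,"ty":-0.3,"tz":0,"yaw":-2.5,"claw":0},
  {"tx":-0.5,"ty":-0.4,"tz":-0.4,"yaw":-3,"claw":0},
  {"tx":-0.5,"ty":-0.4,"tz":-0.8,"yaw":-3,"claw":0},
  {"tx":-0.5,"ty":-0.4,"tz":-1,"yaw":-3,"claw":0},
  {"tx":-0.5,"ty":-0.4,"tz":-1,"yaw":-3,"claw":0},
  {"tx":-0.5,"ty":-0.4,"tz":-1,"yaw":-3,"claw":0},
  {"tx":-0.4,"ty":-0.3,"tz":-1,"yaw":-2,"claw":0},
  {"tx":0,"ty":0,"tz":-1,"yaw":0,"claw":0},
  {"tx":0,"ty":0,"tz":-1,"yaw":0,"claw":0},
  {"tx":0,"ty":0,"tz":-1,"yaw":0,"claw":0},
  {"tx":0,"ty":0,"tz":-0.8,"yaw":0,"claw":0},
  {"tx":0,"ty":0,"tz":-0.5,"yaw":0,"claw":0},
  {"tx":0,"ty":0,"tz":-0.4,"yaw":0,"claw":0},
  {"tx":0,"ty":0,"tz":-0.3,"yaw":0,"claw":0},
  {"tx":0,"ty":0,"tz":0,"yaw":0,"claw":0},
  {"tx":0,"ty":0,"tz":0,"yaw":0,"claw":0},
])

```text
time_s: 7.8
position: [0.4371, 0.1971, 0.1325]
tool_rot: [[-0.065, 0.998, 0.0], [0.998, 0.065, 0.0], [0.0, 0.0, -1.0]]
ft_force: [0.0, -0.1, -3.1]
grip_width: 0.0092
gripper_force: 87.9
```

servo_tool([
  {"tx":0,"ty":0,"tz":-0.3,"yaw":0,"claw":0},
  {"tx":0,"ty":0,"tz":-0.3,"yaw":0,"claw":0},
  {"tx":0,"ty":0,"tz":-0.2,"yaw":0,"claw":0},
  {"tx":0,"ty":0,"tz":-0.1,"yaw":0,"claw":0},
  {"tx":0,"ty":0,"tz":0,"yaw":0,"claw":0},
  {"tx":0,"ty":0,"tz":0,"yaw":0,"claw":0},
])

```text
time_s: 8.4
position: [0.4371, 0.1971, 0.1234]
tool_rot: [[-0.065, 0.998, 0.0], [0.998, 0.065, 0.0], [0.0, 0.0, -1.0]]
ft_force: [-0.1, 0.8, -3.8]
grip_width: 0.0089
gripper_force: 87.9
```

servo_tool([
  {"tx":0,"ty":0,"tz":-0.1,"yaw":0,"claw":0},
  {"tx":0,"ty":0,"tz":-0.1,"yaw":0,"claw":0},
  {"tx":0,"ty":0,"tz":-0.1,"yaw":0,"claw":0},
  {"tx":0,"ty":0,"tz":0,"yaw":0,"claw":0},
  {"tx":0,"ty":0,"tz":0,"yaw":0,"claw":0},
])

```text
time_s: 8.9
position: [0.4367, 0.1969, 0.1215]
tool_rot: [[-0.065, 0.998, 0.0], [0.998, 0.065, -0.0], [-0.0, 0.0, -1.0]]
ft_force: [-6.5, -2.3, 11.7]
grip_width: 0.0088
gripper_force: 89.8
```

servo_tool([
  {"tx":0,"ty":0,"tz":0.1,"yaw":0,"claw":0},
  {"tx":0,"ty":0,"tz":0,"yaw":0,"claw":1.2},
  {"tx":0,"ty":0,"tz":0,"yaw":0,"claw":2},
  {"tx":0,"ty":0,"tz":0,"yaw":0,"claw":4},
  {"tx":0,"ty":0,"tz":0,"yaw":0,"claw":5},
  {"tx":0,"ty":0,"tz":0,"yaw":0,"claw":5},
  {"tx":0,"ty":0,"tz":0,"yaw":0,"claw":5},
  {"tx":0,"ty":0,"tz":0.5,"yaw":0,"claw":5},
  {"tx":0,"ty":0,"tz":1.5,"yaw":0,"claw":5},
  {"tx":0,"ty":0,"tz":2.5,"yaw":0,"claw":5},
  {"tx":0,"ty":0,"tz":2.5,"yaw":0,"claw":5},
  {"tx":0,"ty":0,"tz":2.5,"yaw":0,"claw":5},
  {"tx":0,"ty":0,"tz":2,"yaw":0,"claw":5},
  {"tx":0,"ty":0,"tz":0.5,"yaw":0,"claw":5},
])

```text
time_s: 10.3
position: [0.4376, 0.1972, 0.2436]
tool_rot: [[-0.065, 0.998, 0.004], [0.998, 0.065, 0.001], [0.0, 0.004, -1.0]]
ft_force: [0.2, 0.1, -0.2]
grip_width: 0.0502
gripper_force: 0.0
```

servo_tool([
  {"tx":0,"ty":-0.7,"tz":0,"yaw":-1.1,"claw":5},
  {"tx":-0.3,"ty":-2,"tz":0,"yaw":-5.4,"claw":5},
  {"tx":-0.3,"ty":-3.2,"tz":0,"yaw":-5.4,"claw":5},
  {"tx":-0.3,"ty":-3.2,"tz":0,"yaw":-5.4,"claw":5},
  {"tx":-0.3,"ty":-3.2,"tz":0,"yaw":-5.4,"claw":5},
  {"tx":-0.3,"ty":-3.2,"tz":0,"yaw":-5.4,"claw":5},
  {"tx":-0.3,"ty":-3.2,"tz":0,"yaw":-5.4,"claw":5},
  {"tx":-0.3,"ty":-3.2,"tz":0,"yaw":-5.4,"claw":5},
  {"tx":-0.3,"ty":-3.2,"tz":0,"yaw":-5.4,"claw":5},
  {"tx":-0.3,"ty":-3.2,"tz":0,"yaw":-5.4,"claw":5},
  {"tx":-0.3,"ty":-3.2,"tz":0,"yaw":-5.4,"claw":5},
  {"tx":-0.3,"ty":-3.2,"tz":0,"yaw":-5.4,"claw":5},
  {"tx":-0.3,"ty":-3.2,"tz":-0.5,"yaw":-5.4,"claw":5},
  {"tx":-0.3,"ty":-3.2,"tz":-1,"yaw":-5.4,"claw":5},
  {"tx":-0.3,"ty":-3.2,"tz":-1,"yaw":-5.4,"claw":5},
  {"tx":-0.3,"ty":-3.2,"tz":-1,"yaw":-5.4,"claw":5},
  {"tx":-0.3,"ty":-3.2,"tz":-1,"yaw":-5.4,"claw":5},
  {"tx":-0.3,"ty":-3.2,"tz":-1,"yaw":-5.4,"claw":5},
  {"tx":0,"ty":-3.2,"tz":-1,"yaw":-5.4,"claw":5},
  {"tx":0,"ty":-1.2,"tz":-1,"yaw":0,"claw":5},
])

```text
time_s: 12.3
position: [0.385, -0.3882, 0.1643]
tool_rot: [[0.996, -0.084, -0.001], [-0.084, -0.996, 0.001], [-0.001, -0.001, -1.0]]
ft_force: [-0.2, 0.5, 0.2]
grip_width: 0.0501
gripper_force: 0.0
```

```bash
python3 - <<'E'
from h import *
p,d=grab('side');P,D=grab('top')
s=env.observe();print(np.round(s['position'],4),np.round(s['tool_rot'],3).tolist())
a=cv2.resize(p[150:250,280:380],None,fx=4,fy=4,interpolation=cv2.INTER_CUBIC)
b=cv2.resize(P[130:230+0,190:290],None,fx=4,fy=4,interpolation=cv2.INTER_CUBIC)
b=cv2.resize(P[160:260,190:290],None,fx=4,fy=4,interpolation=cv2.INTER_CUBIC)
cv2.imwrite('pics/s4.png',np.hstack([a,b])[:,:,::-1])
u,v=proj('side',[.386,-.386,.064]);print('tab exp',(u-280)*4,(v-150)*4)
W=cloud('top',D);m=(W[...,2]>.035)&(W[...,0]>.33)&(W[...,0]<.53)&(W[...,1]>.1)&(W[...,1]<.3)&(W[...,2]<.06)
print('rim',cv2.minAreaRect((W[m][:,:2]*1000).astype(np.float32)),np.median(W[m][:,2]))
m=(W[...,2]>.1)&(W[...,2]<.14)&(W[...,0]>.33)&(W[...,0]<.53)&(W[...,1]>.1)&(W[...,1]<.3)
print('bar',cv2.minAreaRect((W[m][:,:2]*1000).astype(np.float32)),np.median(W[m][:,2]))
E
```

```text
[ 0.385  -0.3862  0.1638] [[0.997, -0.08, -0.002], [-0.08, -0.997, 0.004], [-0.003, -0.004, -1.0]]
tab exp 265.4667907300641 151.66068471205665
rim ((438.80792236328125, 199.10470581054688), (130.4415740966797, 130.2925567626953), 2.703549385070801) 0.046627141348787315
bar ((438.4172668457031, 199.6201934814453), (24.076744079589844, 131.10719299316406), 3.119117498397827) 0.12239940022671558
```

View pics/s4.png

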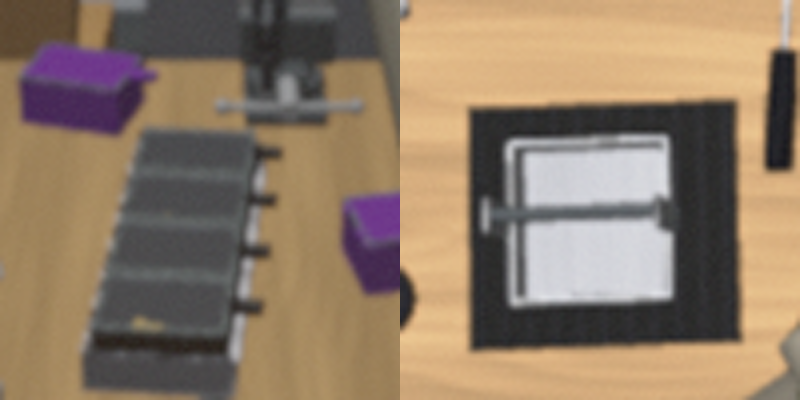

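The crop shows the caddy upright and fully on the mat. The nipple bin's tab is at (268,152) in the side view, where I expected it. I'll descend and pinch it.

servo_tool([
  {"tx":0,"ty":0,"tz":-0.8,"yaw":0,"claw":5},
  {"tx":0,"ty":0,"tz":-1.6,"yaw":0,"claw":5},
  {"tx":0,"ty":0,"tz":-1.6,"yaw":0,"claw":5},
  {"tx":0,"ty":0,"tz":-1.6,"yaw":0,"claw":5},
  {"tx":0,"ty":0,"tz":-1.6,"yaw":0,"claw":5},
  {"tx":0,"ty":0,"tz":-1.3,"yaw":0,"claw":5},
  {"tx":0,"ty":0,"tz":-0.7,"yaw":0,"claw":5},
  {"tx":0,"ty":0,"tz":0,"yaw":0,"claw":3},
  {"tx":0,"ty":0,"tz":0,"yaw":0,"claw":2.2},
  {"tx":0,"ty":0,"tz":0,"yaw":0,"claw":1.6},
  {"tx":0,"ty":0,"tz":0,"yaw":0,"claw":1},
  {"tx":0,"ty":0,"tz":0,"yaw":0,"claw":1},
], newtons=20)

```text
time_s: 13.6
position: [0.3862, -0.387, 0.0752]
tool_rot: [[0.997, -0.08, 0.001], [-0.08, -0.997, -0.003], [0.001, 0.003, -1.0]]
ft_force: [-1.5, -5.2, 0.7]
grip_width: 0.0194
gripper_force: 25.4
```

servo_tool([
  {"tx":0.05,"ty":0,"tz":1.24,"yaw":0,"claw":1},
  {"tx":0.16,"ty":-0.01,"tz":1.23,"yaw":0,"claw":1},
  {"tx":0.27,"ty":-0.02,"tz":1.21,"yaw":0,"claw":1},
  {"tx":0.37,"ty":-0.03,"tz":1.18,"yaw":0,"claw":1},
  {"tx":0.47,"ty":-0.04,"tz":1.14,"yaw":0,"claw":1},
  {"tx":0.57,"ty":-0.05,"tz":1.1,"yaw":0,"claw":1},
  {"tx":0.67,"ty":-0.05,"tz":1.05,"yaw":0,"claw":1},
  {"tx":0.75,"ty":-0.06,"tz":0.98,"yaw":0,"claw":1},
  {"tx":0.84,"ty":-0.07,"tz":0.91,"yaw":0,"claw":1},
  {"tx":0.91,"ty":-0.07,"tz":0.84,"yaw":0,"claw":1},
  {"tx":0.98,"ty":-0.08,"tz":0.75,"yaw":0,"claw":1},
  {"tx":1.05,"ty":-0.09,"tz":0.67,"yaw":0,"claw":1},
  {"tx":0,"ty":0,"tz":0,"yaw":0,"claw":1},
])

```text
time_s: 14.9
position: [0.4578, -0.3928, 0.1981]
tool_rot: [[0.997, -0.079, 0.001], [-0.079, -0.997, -0.004], [0.002, 0.004, -1.0]]
ft_force: [0.1, -8.3, -2.5]
grip_width: 0.0192
gripper_force: 24.3
```

servo_tool([
  {"tx":1.1,"ty":-0.19,"tz":0.57,"yaw":0,"claw":1},
  {"tx":1.14,"ty":-0.14,"tz":0.47,"yaw":0,"claw":1},
  {"tx":1.18,"ty":-0.1,"tz":0.37,"yaw":0,"claw":1},
  {"tx":1.21,"ty":-0.1,"tz":0.27,"yaw":0,"claw":1},
  {"tx":1.23,"ty":-0.1,"tz":0.16,"yaw":0,"claw":1},
  {"tx":1.24,"ty":-0.1,"tz":0.05,"yaw":0,"claw":1},
  {"tx":1.24,"ty":-0.1,"tz":-0.05,"yaw":0,"claw":1},
  {"tx":1.23,"ty":-0.1,"tz":-0.16,"yaw":0,"claw":1},
  {"tx":1.21,"ty":-0.1,"tz":-0.27,"yaw":0,"claw":1},
  {"tx":0,"ty":0,"tz":0,"yaw":0,"claw":1},
])

```text
time_s: 15.9
position: [0.5658, -0.4021, 0.2122]
tool_rot: [[0.997, -0.079, 0.002], [-0.079, -0.997, -0.002], [0.002, 0.002, -1.0]]
ft_force: [-0.2, -1.5, 4.2]
grip_width: 0.0192
gripper_force: 21.6
```

servo_tool([
  {"tx":0,"ty":0,"tz":0,"yaw":0,"claw":2.5},
  {"tx":0,"ty":0,"tz":0,"yaw":0,"claw":4},
  {"tx":0,"ty":0,"tz":0,"yaw":0,"claw":5},
  {"tx":0,"ty":0,"tz":0.8,"yaw":0,"claw":5},
  {"tx":0,"ty":0,"tz":1.6,"yaw":0,"claw":5},
  {"tx":0,"ty":0,"tz":2,"yaw":0,"claw":5},
  {"tx":0,"ty":0,"tz":2,"yaw":0,"claw":5},
  {"tx":-1,"ty":0,"tz":1.6,"yaw":0,"claw":5},
  {"tx":-2.5,"ty":0,"tz":0,"yaw":0,"claw":5},
  {"tx":-3.5,"ty":0,"tz":0,"yaw":0,"claw":5},
  {"tx":-3.5,"ty":0,"tz":0,"yaw":0,"claw":5},
  {"tx":-3.5,"ty":0,"tz":0,"yaw":0,"claw":5},
  {"tx":-3.5,"ty":0,"tz":0,"yaw":0,"claw":5},
  {"tx":-3.5,"ty":0,"tz":0,"yaw":0,"claw":5},
  {"tx":-3,"ty":0,"tz":0,"yaw":0,"claw":5},
  {"tx":-1,"ty":0,"tz":0,"yaw":0,"claw":5},
  {"tx":0,"ty":0,"tz":0,"yaw":0,"claw":5},
])

```text
time_s: 17.6
position: [0.3138, -0.4019, 0.2921]
tool_rot: [[0.997, -0.081, 0.0], [-0.081, -0.997, -0.001], [0.001, 0.001, -1.0]]
ft_force: [0.5, -0.9, 0.1]
grip_width: 0.0496
gripper_force: 0.0
```

```bash
python3 - <<'E'
from h import *
P,D=grab('top')
s=env.observe();print(np.round(s['position'],4))
b=cv2.resize(P[150:250,330:480],None,fx=5,fy=5,interpolation=cv2.INTER_CUBIC)
cv2.imwrite('pics/t5.png',b[:,:,::-1])
hsv=cv2.cvtColor(P,cv2.COLOR_RGB2HSV);mk=((hsv[...,1]>80)&(hsv[...,2]>120)).astype(np.uint8)
mk[:198]=0;mk[226:]=0;mk[:,:411]=0;mk[:,436:]=0
n,l,st,c=cv2.connectedComponentsWithStats(mk)
for i in range(1,n):
  if st[i,4]>15:
    xy=np.array([ray('top',u,v,.025)[:2]*1000 for v,u in np.argwhere(l==i)]);q=xy-xy.mean(0)
    w=np.linalg.svd(q,full_matrices=False)[2][0];print(c[i],st[i],xy.mean(0),np.degrees(np.arctan2(w[1],w[0])),cv2.minAreaRect(xy.astype(np.float32)))
W=cloud('top',D);m=(W[...,2]>.09)&(W[...,0]>.5)&(W[...,0]<.62)&(W[...,1]<-.33)&(W[...,1]>-.47)
print('lid',m.sum(),W[m].min(0) if m.any() else'',W[m].max(0)if m.any() else'')
E
```

```text
[ 0.3147 -0.402   0.2918]
[421.55357143 211.50892857] [418 204   8  16 112] [ 466.75754939 -390.2928182 ] 176.59769635667837 ((466.808837890625, -390.11279296875), (48.844627380371094, 22.69150161743164), 0.46533066034317017)
lid 429 [ 0.52946525 -0.44979588  0.09054573] [ 0.56048285 -0.3507722   0.22047421]
```

View pics/t5.png

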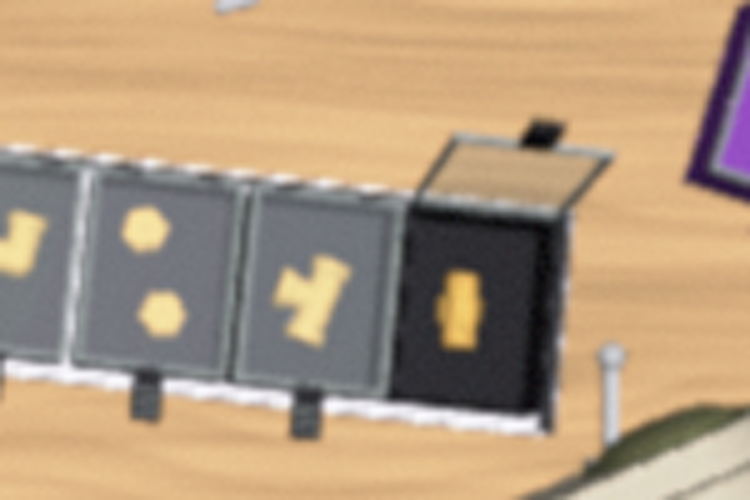

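The top crop shows the lid standing open past upright, with the nipple at (459,312), which is world (0.467,-0.390). The other lids are shut.

servo_tool([
  {"tx":0.5,"ty":0,"tz":-0.2,"yaw":0.6,"claw":4.5},
  {"tx":1.7,"ty":0.1,"tz":-0.8,"yaw":1,"claw":4.5},
  {"tx":2,"ty":0.2,"tz":-1,"yaw":1,"claw":4.5},
  {"tx":2,"ty":0.2,"tz":-2,"yaw":0,"claw":4.5},
  {"tx":2,"ty":0.2,"tz":-2,"yaw":0,"claw":4.5},
  {"tx":2,"ty":0.2,"tz":-2,"yaw":0,"claw":4.5},
  {"tx":2,"ty":0.1,"tz":-2,"yaw":0,"claw":4.5},
  {"tx":2,"ty":0.1,"tz":-2,"yaw":0,"claw":4.5},
  {"tx":1,"ty":0.1,"tz":-2,"yaw":0,"claw":4.5},
  {"tx":0,"ty":0,"tz":-2,"yaw":0,"claw":4.5},
  {"tx":0,"ty":0,"tz":-2,"yaw":0,"claw":4.5},
  {"tx":0,"ty":0,"tz":-2,"yaw":0,"claw":4.5},
  {"tx":0,"ty":0,"tz":-2,"yaw":0,"claw":4.5},
  {"tx":0,"ty":0,"tz":-2,"yaw":0,"claw":4.5},
  {"tx":0,"ty":0,"tz":-1,"yaw":0,"claw":4.5},
  {"tx":0,"ty":0,"tz":-0.5,"yaw":0,"claw":4.5},
  {"tx":0,"ty":0,"tz":0,"yaw":0,"claw":4.5},
])

```text
time_s: 19.35
position: [0.468, -0.3899, 0.0377]
tool_rot: [[0.999, -0.033, 0.001], [-0.033, -0.999, -0.001], [0.001, 0.001, -1.0]]
ft_force: [-0.1, 0.5, 5.6]
grip_width: 0.0453
gripper_force: 2.4
```

servo_tool([
  {"tx":0,"ty":0,"tz":0,"yaw":0,"claw":4.5},
  {"tx":0,"ty":0,"tz":0,"yaw":0,"claw":4.5},
])

```text
time_s: 19.55
position: [0.468, -0.3899, 0.0376]
tool_rot: [[0.999, -0.033, 0.002], [-0.033, -0.999, -0.001], [0.002, 0.001, -1.0]]
ft_force: [-0.8, 0.3, 7.7]
grip_width: 0.045
gripper_force: 3.0
```

```bash
python3 - <<'E'
from h import *
s=env.observe();print(s['ft_force'],s['wrist_torque'],s['grip_width'],s['gripper_force'])
p,d=grab('side')
a=cv2.resize(p[150:270,270:390],None,fx=5,fy=5,interpolation=cv2.INTER_CUBIC)
cv2.imwrite('pics/s6.png',a[:,:,::-1])
E
```

```text
[-0.7946076   0.29082782  7.74764715] [0.4703374  0.07704519 0.01194202] 0.04503988829507105 3.0249304445987946
```

View pics/s6.png

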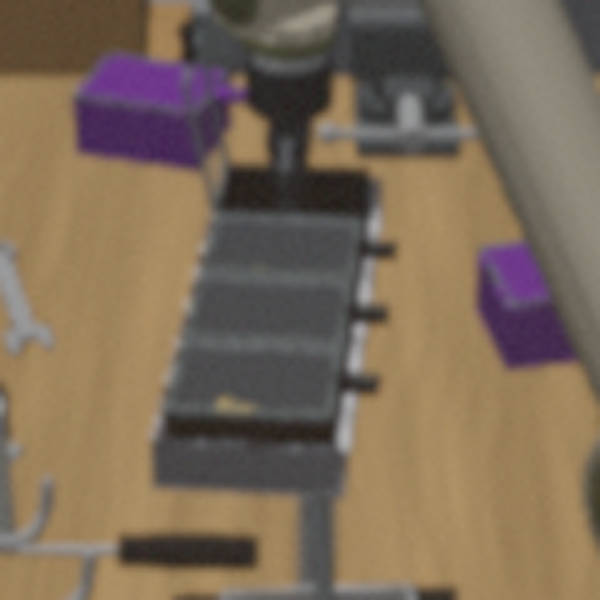

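The crop shows the gripper inside the open bin. The wrist moment puts the contact about 53 mm to +y, so the back of a finger is on the neighbour's rim and not on the nipple. I'll rise a little, narrow the opening and go down again.

servo_tool([
  {"tx":0,"ty":0,"tz":1,"yaw":0,"claw":4.5},
  {"tx":0,"ty":-0.1,"tz":0.5,"yaw":0,"claw":3.6},
  {"tx":0,"ty":0,"tz":0,"yaw":0,"claw":3.6},
  {"tx":0,"ty":0,"tz":0,"yaw":0,"claw":3.6},
  {"tx":0,"ty":0,"tz":-0.7,"yaw":0,"claw":3.6},
  {"tx":0,"ty":0,"tz":-0.7,"yaw":0,"claw":3.6},
  {"tx":0,"ty":0,"tz":0,"yaw":0,"claw":3.6},
  {"tx":0,"ty":0,"tz":0,"yaw":0,"claw":3.6},
])

```text
time_s: 20.4
position: [0.4666, -0.3908, 0.0369]
tool_rot: [[0.999, -0.034, -0.001], [-0.034, -0.999, 0.001], [-0.001, -0.001, -1.0]]
ft_force: [-0.8, 0.0, -0.9]
grip_width: 0.0358
gripper_force: 0.0
```

```bash
python3 - <<'E'
from h import *
s=env.observe();print(s['position'],s['ft_force'],s['wrist_torque'],s['grip_width'],s['gripper_force'])
E
```

```text
[ 0.46656494 -0.39081393  0.03690253] [-0.75989599  0.0085869  -0.91838269] [-0.02478426 -0.03835196  0.05487167] 0.035846176379108356 0.0
```

Free now. Continue down in small steps.

servo_tool([
  {"tx":0,"ty":0,"tz":-0.3,"yaw":0,"claw":3.6},
  {"tx":0,"ty":0,"tz":-0.3,"yaw":0,"claw":3.6},
  {"tx":0,"ty":0,"tz":-0.1,"yaw":0,"claw":3.6},
  {"tx":0,"ty":0,"tz":0,"yaw":0,"claw":3.6},
  {"tx":0,"ty":0,"tz":0,"yaw":0,"claw":3.6},
])

```text
time_s: 20.9
position: [0.4674, -0.3918, 0.0345]
tool_rot: [[0.999, -0.034, 0.003], [-0.034, -0.999, -0.003], [0.003, 0.003, -1.0]]
ft_force: [-6.0, 4.6, 31.5]
grip_width: 0.0363
gripper_force: 13.0
```

```bash
python3 - <<'E'
from h import *
s=env.observe();print(s['position'],s['ft_force'],s['wrist_torque'],s['grip_width'],s['gripper_force'])
E
```

```text
[ 0.46738034 -0.39175112  0.0345015 ] [-6.01704029  4.61526606 31.5424175 ] [1.94700019 0.700257   0.28159522] 0.036286377546283236 13.037269455380738
```

servo_tool([
  {"tx":0,"ty":0,"tz":0.5,"yaw":0,"claw":3.6},
  {"tx":0,"ty":0,"tz":0,"yaw":0,"claw":3.6},
  {"tx":0,"ty":0,"tz":0,"yaw":0,"claw":3.6},
])

```text
time_s: 21.2
position: [0.4669, -0.391, 0.0355]
tool_rot: [[0.999, -0.034, 0.0], [-0.034, -0.999, -0.0], [0.0, 0.0, -1.0]]
ft_force: [1.0, -0.5, 7.1]
grip_width: 0.0358
gripper_force: 2.4
```

servo_tool([
  {"tx":0,"ty":0.1,"tz":1.5,"yaw":0,"claw":3.6},
  {"tx":0,"ty":0,"tz":2,"yaw":0,"claw":4},
  {"tx":0,"ty":0,"tz":2,"yaw":0,"claw":5.4},
  {"tx":0,"ty":0,"tz":1,"yaw":7.5,"claw":5.4},
  {"tx":0,"ty":0,"tz":0.5,"yaw":7.5,"claw":5.4},
  {"tx":0,"ty":0,"tz":0,"yaw":7.5,"claw":5.4},
  {"tx":0,"ty":0,"tz":0,"yaw":7.5,"claw":5.4},
  {"tx":0,"ty":0,"tz":0,"yaw":7.5,"claw":5.4},
  {"tx":0,"ty":0,"tz":0,"yaw":7.5,"claw":5.4},
  {"tx":0,"ty":0,"tz":0,"yaw":7.5,"claw":5.4},
  {"tx":0,"ty":0,"tz":0,"yaw":7.5,"claw":5.4},
  {"tx":0,"ty":0,"tz":0,"yaw":7.5,"claw":5.4},
  {"tx":0,"ty":0,"tz":0,"yaw":7.5,"claw":5.4},
  {"tx":0,"ty":0,"tz":0,"yaw":7.5,"claw":5.4},
  {"tx":0,"ty":0,"tz":0,"yaw":7.5,"claw":5.4},
  {"tx":0,"ty":0,"tz":0,"yaw":0,"claw":5.4},
  {"tx":0,"ty":0,"tz":0,"yaw":0,"claw":5.4},
])

```text
time_s: 22.9
position: [0.4666, -0.3898, 0.1048]
tool_rot: [[0.038, 0.999, -0.001], [0.999, -0.038, 0.001], [0.001, -0.001, -1.0]]
ft_force: [0.9, 0.3, -0.7]
grip_width: 0.0541
gripper_force: 0.0
```

servo_tool([
  {"tx":0,"ty":0,"tz":-1,"yaw":0,"claw":5.4},
  {"tx":0,"ty":0,"tz":-1.5,"yaw":0,"claw":5.4},
  {"tx":0,"ty":0,"tz":-1.5,"yaw":0,"claw":5.4},
  {"tx":0,"ty":0,"tz":-1.2,"yaw":0,"claw":5.4},
  {"tx":0,"ty":0,"tz":-0.8,"yaw":0,"claw":5.4},
  {"tx":0,"ty":0,"tz":-0.4,"yaw":0,"claw":5.4},
  {"tx":0,"ty":0,"tz":-0.2,"yaw":0,"claw":5.4},
  {"tx":0,"ty":0,"tz":0,"yaw":0,"claw":5.4},
])

```text
time_s: 23.7
position: [0.4668, -0.3901, 0.0395]
tool_rot: [[0.035, 0.999, 0.0], [0.999, -0.035, -0.0], [-0.0, 0.0, -1.0]]
ft_force: [-0.8, -0.5, 0.3]
grip_width: 0.054
gripper_force: 0.0
```

```bash
python3 - <<'E'
from h import *
s=env.observe();print(s['position'],s['ft_force'],s['wrist_torque'],s['grip_width'],s['gripper_force'],s['q'])
E
```

```text
[ 0.4668152  -0.39005436  0.03953599] [-0.82401805 -0.53256302  0.25377703] [ 0.000581    0.03800842 -0.01956193] 0.0539573864086502 0.0 [-5.10178734e+01  3.98590175e+01  8.00851764e+01  1.61891253e-04
  6.00361623e+01 -4.90392991e+01]
```

servo_tool([
  {"tx":0,"ty":0,"tz":-0.3,"yaw":0,"claw":5.4},
  {"tx":0,"ty":0,"tz":-0.2,"yaw":0,"claw":5.4},
  {"tx":0,"ty":0,"tz":0,"yaw":0,"claw":5.4},
  {"tx":0,"ty":0,"tz":0,"yaw":0,"claw":5.4},
])

```text
time_s: 24.1
position: [0.4667, -0.39, 0.0345]
tool_rot: [[0.034, 0.999, 0.0], [0.999, -0.034, -0.0], [-0.0, 0.0, -1.0]]
ft_force: [-0.8, 0.2, -0.3]
grip_width: 0.0545
gripper_force: 0.0
```

servo_tool([
  {"tx":0,"ty":0,"tz":-0.2,"yaw":0,"claw":5.4},
  {"tx":0,"ty":0,"tz":-0.2,"yaw":0,"claw":5.4},
  {"tx":0,"ty":0,"tz":0,"yaw":0,"claw":5.4},
])

```text
time_s: 24.4
position: [0.4665, -0.3899, 0.0301]
tool_rot: [[0.034, 0.999, -0.0], [0.999, -0.034, 0.0], [0.0, -0.0, -1.0]]
ft_force: [0.1, -0.1, 0.1]
grip_width: 0.054
gripper_force: 0.0
```

servo_tool([
  {"tx":0,"ty":0,"tz":-0.2,"yaw":0,"claw":5.4},
  {"tx":0,"ty":0,"tz":0,"yaw":0,"claw":4.8},
  {"tx":0,"ty":0,"tz":0,"yaw":0,"claw":4.2},
  {"tx":0,"ty":0,"tz":0,"yaw":0,"claw":3.6},
  {"tx":0,"ty":0,"tz":0,"yaw":0,"claw":3},
  {"tx":0,"ty":0,"tz":0,"yaw":0,"claw":3},
  {"tx":0,"ty":0,"tz":0,"yaw":0,"claw":3},
], newtons=40)

```text
time_s: 25.1
position: [0.4667, -0.3901, 0.0289]
tool_rot: [[0.034, 0.999, 0.0], [0.999, -0.034, -0.001], [-0.001, 0.0, -1.0]]
ft_force: [-2.5, -0.6, 5.5]
grip_width: 0.0448
gripper_force: 41.0
```

servo_tool([
  {"tx":0,"ty":0,"tz":0.4,"yaw":0,"claw":3},
  {"tx":0,"ty":0,"tz":0.8,"yaw":0,"claw":3},
  {"tx":0,"ty":0,"tz":1.2,"yaw":0,"claw":3},
  {"tx":0,"ty":0,"tz":1.6,"yaw":0,"claw":3},
  {"tx":0,"ty":0,"tz":2,"yaw":0,"claw":3},
  {"tx":0,"ty":0,"tz":2,"yaw":0,"claw":3},
  {"tx":0,"ty":0,"tz":2,"yaw":0,"claw":3},
  {"tx":0,"ty":0,"tz":2,"yaw":0,"claw":3},
  {"tx":0,"ty":0,"tz":2,"yaw":0,"claw":3},
  {"tx":0,"ty":0,"tz":2,"yaw":0,"claw":3},
  {"tx":0,"ty":0,"tz":1,"yaw":0,"claw":3},
  {"tx":0,"ty":0,"tz":0,"yaw":0,"claw":3},
])

```text
time_s: 26.3
position: [0.467, -0.3902, 0.2001]
tool_rot: [[0.034, 0.999, 0.002], [0.999, -0.034, -0.002], [-0.002, 0.002, -1.0]]
ft_force: [0.7, -0.0, -0.9]
grip_width: 0.0449
gripper_force: 41.1
```

```bash
python3 - <<'E'
from h import *
p,d=grab('side');P,D=grab('top')
s=env.observe();c=s['position'];print(c,s['ft_force'],s['grip_width'])
u,v=[int(x) for x in proj('side',c)]
hsv=cv2.cvtColor(p,cv2.COLOR_RGB2HSV);mk=(hsv[...,0]>14)&(hsv[...,0]<30)&(hsv[...,1]>100)
print(u,v);print((mk[v-12:v+16,u-16:u+17]).astype(int).sum(1)); print(p[v+4,u-10:u+11:2].tolist())
# still in bin?
hsv=cv2.cvtColor(P,cv2.COLOR_RGB2HSV);mk=((hsv[...,1]>80)&(hsv[...,2]>120));print('bin brass',mk[204:220,418:426].sum())
E
```

```text
[ 0.46653732 -0.38967435  0.19785093] [-0.45891812 -0.21804284 -0.35714019] 0.04490816938018199
327 159
[ 0  0  0  0  0  0  0  0  0  0  0  8 11 12 12 11 10  4  4 20 20 19 20 20
 22 23 22 16]
[[67, 66, 65], [69, 66, 67], [81, 76, 74], [94, 79, 52], [110, 90, 48], [128, 102, 47], [118, 95, 46], [106, 87, 54], [85, 77, 62], [70, 68, 68], [72, 71, 72]]
bin brass 0
```

servo_tool([
  {"tx":0,"ty":0.8,"tz":0,"yaw":1,"claw":3},
  {"tx":-0.3,"ty":2.2,"tz":0,"yaw":4,"claw":3},
  {"tx":-0.4,"ty":3.2,"tz":0,"yaw":5,"claw":3},
  {"tx":-0.4,"ty":3.2,"tz":0,"yaw":5,"claw":3},
  {"tx":-0.4,"ty":3.2,"tz":0,"yaw":5,"claw":3},
  {"tx":-0.4,"ty":3.2,"tz":0,"yaw":5,"claw":3},
  {"tx":-0.4,"ty":3.2,"tz":0,"yaw":5,"claw":3},
  {"tx":-0.4,"ty":3.2,"tz":0,"yaw":5,"claw":3},
  {"tx":-0.4,"ty":3.2,"tz":0,"yaw":5,"claw":3},
  {"tx":-0.4,"ty":3.2,"tz":0,"yaw":5,"claw":3},
  {"tx":-0.4,"ty":3.2,"tz":0,"yaw":5,"claw":3},
  {"tx":-0.4,"ty":3.2,"tz":0,"yaw":5,"claw":3},
  {"tx":-0.4,"ty":3.2,"tz":0,"yaw":5,"claw":3},
  {"tx":-0.4,"ty":3.2,"tz":0,"yaw":5,"claw":3},
  {"tx":-0.4,"ty":3.2,"tz":0,"yaw":5,"claw":3},
  {"tx":-0.4,"ty":3.2,"tz":0,"yaw":5,"claw":3},
  {"tx":-0.4,"ty":3.2,"tz":0,"yaw":5,"claw":3},
  {"tx":-0.4,"ty":3.2,"tz":0,"yaw":5,"claw":3},
  {"tx":-0.4,"ty":3.2,"tz":0,"yaw":5,"claw":3},
  {"tx":-0.2,"ty":1.2,"tz":0,"yaw":5,"claw":3},
])

```text
time_s: 28.4
position: [0.3923, 0.1983, 0.1978]
tool_rot: [[-0.998, -0.06, -0.002], [-0.06, 0.998, 0.0], [0.002, 0.0, -1.0]]
ft_force: [-0.1, 0.3, -1.4]
grip_width: 0.045
gripper_force: 41.2
```

servo_tool([
  {"tx":0.2,"ty":-0.2,"tz":-0.8,"yaw":0,"claw":3},
  {"tx":0,"ty":0,"tz":-1.6,"yaw":0,"claw":3},
  {"tx":0,"ty":0,"tz":-1.8,"yaw":0,"claw":3},
  {"tx":0,"ty":0,"tz":-1.8,"yaw":0,"claw":3},
  {"tx":0,"ty":0,"tz":-1.8,"yaw":0,"claw":3},
  {"tx":0,"ty":0,"tz":-1.8,"yaw":0,"claw":3},
  {"tx":0,"ty":0,"tz":-1.4,"yaw":0,"claw":3},
  {"tx":0,"ty":0,"tz":-0.8,"yaw":0,"claw":3},
  {"tx":0,"ty":0,"tz":0,"yaw":0,"claw":3},
  {"tx":0,"ty":0,"tz":0,"yaw":0,"claw":3},
])

```text
time_s: 29.4
position: [0.3958, 0.1938, 0.0806]
tool_rot: [[-0.999, -0.052, 0.0], [-0.052, 0.999, -0.0], [-0.0, -0.0, -1.0]]
ft_force: [-0.6, -0.4, -1.1]
grip_width: 0.045
gripper_force: 41.1
```

servo_tool([
  {"tx":-0.2,"ty":0.1,"tz":-0.3,"yaw":0,"claw":3},
  {"tx":0,"ty":0,"tz":-0.3,"yaw":0,"claw":3},
  {"tx":0,"ty":0,"tz":-0.2,"yaw":0,"claw":3},
  {"tx":0,"ty":0,"tz":-0.2,"yaw":0,"claw":3},
  {"tx":0,"ty":0,"tz":0,"yaw":0,"claw":3},
])

```text
time_s: 29.9
position: [0.3937, 0.1951, 0.0702]
tool_rot: [[-0.999, -0.053, -0.0], [-0.053, 0.999, -0.0], [0.0, -0.0, -1.0]]
ft_force: [-0.5, -0.6, -0.5]
grip_width: 0.0454
gripper_force: 41.1
```

servo_tool([
  {"tx":0,"ty":0,"tz":-0.2,"yaw":0,"claw":3},
  {"tx":0,"ty":0,"tz":-0.1,"yaw":0,"claw":3},
  {"tx":0,"ty":0,"tz":0,"yaw":0,"claw":3},
])

```text
time_s: 30.2
position: [0.3937, 0.195, 0.0673]
tool_rot: [[-0.999, -0.053, -0.0], [-0.053, 0.999, -0.0], [0.0, -0.0, -1.0]]
ft_force: [0.0, 0.4, -1.3]
grip_width: 0.0449
gripper_force: 41.1
```

servo_tool([
  {"tx":0,"ty":0,"tz":-0.3,"yaw":0,"claw":3},
  {"tx":0,"ty":0,"tz":-0.3,"yaw":0,"claw":3},
  {"tx":0,"ty":0,"tz":0,"yaw":0,"claw":3},
])

```text
time_s: 30.5
position: [0.3935, 0.195, 0.061]
tool_rot: [[-0.999, -0.053, -0.001], [-0.053, 0.999, -0.0], [0.001, -0.0, -1.0]]
ft_force: [-0.0, -0.3, -0.7]
grip_width: 0.0451
gripper_force: 41.1
```

servo_tool([
  {"tx":0,"ty":0,"tz":-0.3,"yaw":0,"claw":3},
  {"tx":0,"ty":0,"tz":-0.3,"yaw":0,"claw":3},
  {"tx":0,"ty":0,"tz":-0.3,"yaw":0,"claw":3},
  {"tx":0,"ty":0,"tz":0,"yaw":0,"claw":3},
])

```text
time_s: 30.9
position: [0.3935, 0.195, 0.052]
tool_rot: [[-0.999, -0.053, -0.001], [-0.053, 0.999, -0.0], [0.001, -0.0, -1.0]]
ft_force: [0.4, -0.7, -1.1]
grip_width: 0.0448
gripper_force: 41.1
```

servo_tool([
  {"tx":0,"ty":0,"tz":-0.3,"yaw":0,"claw":3},
  {"tx":0,"ty":0,"tz":-0.3,"yaw":0,"claw":3},
  {"tx":0,"ty":0,"tz":-0.3,"yaw":0,"claw":3},
  {"tx":0,"ty":0,"tz":0,"yaw":0,"claw":3},
])

```text
time_s: 31.3
position: [0.3936, 0.195, 0.043]
tool_rot: [[-0.999, -0.053, -0.001], [-0.053, 0.999, -0.0], [0.001, -0.0, -1.0]]
ft_force: [-0.7, -0.5, -1.0]
grip_width: 0.0452
gripper_force: 41.1
```

servo_tool([
  {"tx":0,"ty":0,"tz":-0.3,"yaw":0,"claw":3},
  {"tx":0,"ty":0,"tz":-0.3,"yaw":0,"claw":3},
  {"tx":0,"ty":0,"tz":-0.1,"yaw":0,"claw":3},
  {"tx":0,"ty":0,"tz":0,"yaw":0,"claw":3},
  {"tx":0,"ty":0,"tz":0,"yaw":0,"claw":4.8},
  {"tx":0,"ty":0,"tz":0,"yaw":0,"claw":5.4},
  {"tx":0,"ty":0,"tz":0,"yaw":0,"claw":5.6},
  {"tx":0,"ty":0,"tz":0,"yaw":0,"claw":5.6},
  {"tx":0,"ty":0,"tz":0,"yaw":0,"claw":5.6},
])

```text
time_s: 32.2
position: [0.3938, 0.1951, 0.0365]
tool_rot: [[-0.999, -0.053, 0.0], [-0.053, 0.999, 0.0], [-0.0, -0.0, -1.0]]
ft_force: [0.7, -0.3, -0.5]
grip_width: 0.056
gripper_force: 0.0
```

Released with no contact. Rise straight up, then back off toward the base side for a clear view.

servo_tool([
  {"tx":0,"ty":0,"tz":0.5,"yaw":0,"claw":5.6},
  {"tx":0,"ty":0,"tz":1,"yaw":0,"claw":5.6},
  {"tx":0,"ty":0,"tz":1.5,"yaw":0,"claw":5.6},
  {"tx":0,"ty":0,"tz":2,"yaw":0,"claw":5.6},
  {"tx":0,"ty":0,"tz":2.5,"yaw":0,"claw":5.6},
  {"tx":0,"ty":0,"tz":2.5,"yaw":0,"claw":5.6},
  {"tx":0,"ty":0,"tz":2.5,"yaw":0,"claw":5.6},
  {"tx":0,"ty":0,"tz":2.5,"yaw":0,"claw":5.6},
  {"tx":0,"ty":0,"tz":2.5,"yaw":0,"claw":5.6},
  {"tx":-0.5,"ty":1.5,"tz":2,"yaw":0,"claw":5.6},
  {"tx":-1,"ty":3,"tz":1,"yaw":0,"claw":5.6},
  {"tx":-1.5,"ty":3,"tz":0,"yaw":0,"claw":5.6},
  {"tx":-1.5,"ty":3,"tz":0,"yaw":0,"claw":5.6},
  {"tx":-1.5,"ty":3,"tz":0,"yaw":0,"claw":5.6},
  {"tx":-1.5,"ty":3,"tz":0,"yaw":0,"claw":5.6},
  {"tx":-1.5,"ty":3,"tz":0,"yaw":0,"claw":5.6},
  {"tx":-1.5,"ty":3,"tz":0,"yaw":0,"claw":5.6},
  {"tx":-1,"ty":1,"tz":0,"yaw":0,"claw":5.6},
  {"tx":0,"ty":0,"tz":0,"yaw":0,"claw":5.6},
])

```text
time_s: 34.1
position: [0.2775, 0.4305, 0.2418]
tool_rot: [[-0.998, -0.055, 0.0], [-0.055, 0.998, -0.0], [-0.0, -0.0, -1.0]]
ft_force: [0.2, -0.2, 0.1]
grip_width: 0.0559
gripper_force: 0.0
```

```bash
python3 - <<'E'
from h import *
P,D=grab('top');s=env.observe();print(s['position'],s['ft_force'])
b=cv2.resize(P[90:260,150:460],None,fx=2.5,fy=2.5,interpolation=cv2.INTER_CUBIC)
cv2.imwrite('pics/fin.png',b[:,:,::-1])
E
```

```text
[0.27831143 0.4297358  0.24179038] [-0.59344286  0.63205844  0.09999325]
```

View pics/fin.png

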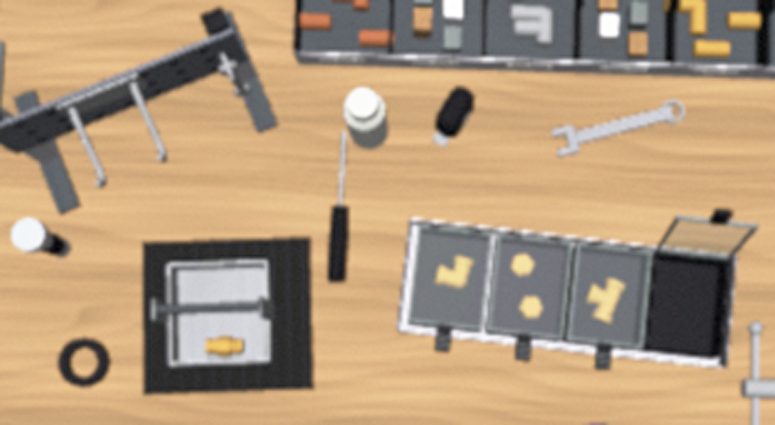

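The picture shows the nipple lying in the caddy at (225,346) and the caddy upright on the mat. Only the nipple bin's lid is open, and the other bench items shown are where they were. Handing in.

```bash
python3 -c "
from rig import env
print(env.close_job())"
```

```text
the job is handed in; nothing more can be done
None
```

The caddy is off the hook and standing upright on the mat with the hex nipple inside; only the nipple's bin was opened, and the job was handed in at about 34 s. One reach into the bin pressed a finger on a bin rim at about 32 N, under the 40 N limit, before I turned the gripper and took the nipple by its ends.

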